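Snap two food tins into the clip rail

ROBOT

A 6-joint arm with a two-finger parallel gripper is mounted at the origin on a cart in front of the work surface, level with it; the furniture and walls round the work are solid. World frame = base frame: x ahead of the robot, y to its left, z up, the work surface at z = 0. Lengths are in m, angles in rad, forces in N, time in s.
With the tool pointing down it reaches from about 0.425 to 0.95 m from the base axis. Payload 3.5 kg.
Tool frame: the origin (TCP) lies at the very end of the fingers, on their centre line; the grasp point (between the pads) lies ctrl.tcp_to_grasp behind it (ctrl.tcp_to_grasp is the distance from the TCP to the grasp point, in m); z points along the fingers, y is the line along which they close (so a half turn about z gives the same grasp; the last joint's range is limited). The gripper opens to 85 mm and grips with 20 to 120 N. Pads are 22 mm wide; open, the fingers measure 114 mm over their backs; the gripper's body (76 mm by 85 mm) begins 54 mm behind the grasp point. The pads swing forward as they close: fully open they stand 13 mm farther back than shut.
Start: joints at [-1.498, 0.286, 1.577, -0, 1.279, -0.15], TCP at [0.149, -0.658, 0.231] pointing down, gripper open.
Joint ranges: [-2.77, 2.77], [-0.9, 2.22], [0.21, 2.48], [-1.53, 4.67], [0.24, 2.81], [-2.84, 2.84]. Speed limits (rad/s): [2.79, 2.79, 3.14, 3.14, 3.14, 3.14].

INTERFACE

Orientations are given as a unit quaternion [x, y, z, w].
In Python, from plant import ctrl gives the robot as it stands.
- The arm moves only by the shell command python3 -m inch 'ROWS' [FORCE]. ROWS is JSON, a list of rows, each an object with "slide": the shift along the tool's x, y, z in cm, a list of three; "turn": the turn about the tool's z in rad; "grip": the finger opening in cm, from 0 to 8.54. A call has 1 to 20 rows; each row is the pose to reach, as a shift and turn from the pose commanded when the call began, along the tool's axes at that moment; what a row does not reach only later rows make up. A row lasts 1/10 s, in which the tool goes at most 50 mm and 8.59 degrees, less where a joint would pass 70% of its speed; a pose out of reach is approached as far as the arm can. A call with a gripper value outside its range is refused whole. The fingers move at their own pace and stop on an object; FORCE is the grip in N (left out, the last holds). Time passes only in rows, so rows that repeat a pose let the fingers close. It gives the time, the measured TCP pose, the force, the opening and the grip force at its end, in the units of the state.
- ctrl.get_state(): the state, without advancing time (a new reading comes with each control period).
- ctrl.read_camera(name): name is "scene" or "top" or "wrist"; returns (picture, depth): 420x560x3 uint8, red, green, blue; 420x560 float32, m along the optical axis (not along the pixel's ray), 0 where there is no reading.
- ctrl.camera_info(name): a dict with "K" (3x3 intrinsics, pixels), "D" ([k1, k2, p1, p2, k3] as OpenCV has them; the pictures are not rectified), "camera_from_world" (4x4, takes a point from world to camera coordinates); the wrist camera has in their place "T_tool_cam" (4x4, takes a point from camera to tool coordinates, whose origin is the TCP and whose axes are the flange's). Camera axes: x right, y down, z forward; pixel columns grow to the right and rows downward; lengths in m; the calibration is good to about 2 mm. A picture is of the moment at which its call begins: read the wrist's pose just before it. camera_info takes no time and is no camera call.
- ctrl.sign_off(): hands the job in; it is judged then, once.
The state is a dict: "time": time; "qpos": joint angles; "dq": joint speeds; "joint_efforts": joint torques, N m; "eef_pos": TCP position; "tcp_rot": TCP orientation; "contact_force": force on the tool from outside, world axes, zero at the start; "wrist_torque": the same for the moment, N m; "opening": opening from 0.0 (shut) to 1.0 (fully open); "finger_force": force on a finger pad.
Only numpy, scipy, OpenCV 4.12 (cv2) and the standard library are available. Lean on these libraries where they do the work, as an engineer would, in place of code of your own. Each camera call takes 0.05 s, during which the arm holds its last target. There are 200 camera calls.

TASK

Two of the three food tins are not yet in the clip rail: one waits in the mouth of its clip, the other stands loose on the worktop. First push the waiting tin into its clip until it snaps fully home, then bring the loose tin to the empty clip and push it in until it snaps home too; ease off at the click, do not ram or tip them. Leave the tin that is already clipped, and everything else on the worktop, as it is.

Things in the scene. Friction and masses are not known exactly. Their poses are not given: they have to be found in the camera images.
- rail: upright wooden rail, 350 mm long, 74 mm high, fixed on the worktop; origin at the foot of its front face, mid-length; x points to its back. On its front are three equal spring clips, 110 mm apart, each with two polished steel arms 20 to 60 mm above the worktop. Push a tin level, 15 to 45 mm above the worktop; pushed near its top it may tip.
- clip_taken: Spring clip on the rail. Origin: on the worktop (z=0) where a fully seated tin's axis stands. x: level, into the clip (the push direction); the mouth faces -x; y: along the rail. Already holds a tin. A rubber pad 29 mm behind the origin is the backstop. The arms' noses, 19 mm in front of the origin, leave a 44 mm gap and spread against springs; flared lips reach 32 mm in front, 83 mm wide.
- clip_waiting: Spring clip on the rail. Origin: on the worktop (z=0) where a fully seated tin's axis stands. x: level, into the clip (the push direction); the mouth faces -x; y: along the rail. A tin stands unclipped in its mouth. A tin touches the noses with its axis 38 mm in front of the origin; pushing on takes about 8 to 17 N until its axis nears the noses, then the force drops and it snaps home.
- clip_empty: Spring clip on the rail. Origin: on the worktop (z=0) where a fully seated tin's axis stands. x: level, into the clip (the push direction); the mouth faces -x; y: along the rail. This one is empty. Same shape and spring force as the other two.
- tin_clipped_mid (a point): round food tin, 57 mm across, 72 mm tall, 0.15 to 0.27 kg, standing upright; this point is on its axis half-way up, 36 mm above its foot; z is its long axis. Already snapped into its clip; leave it.
- tin_waiting_mid (a point): round food tin, 57 mm across, 72 mm tall, 0.15 to 0.27 kg, standing upright; this point is on its axis half-way up, 36 mm above its foot; z is its long axis. Stands in the mouth of its clip, axis 41 to 47 mm in front of the clip's origin, to be pushed home.
- tin_loose_mid (a point): round food tin, 57 mm across, 72 mm tall, 0.15 to 0.27 kg, standing upright; this point is on its axis half-way up, 36 mm above its foot; z is its long axis. Stands free on the worktop between the robot and the rail; belongs in the empty clip.
- honey_jar: bystander: honey jar with a screw lid, 60 mm wide, 85 mm tall; origin at the centre of its foot. Not to be disturbed.
- pepper_mill: bystander: turned wooden pepper mill, 58 mm wide, 150 mm tall; origin at the centre of its foot. Not to be disturbed.
- garlic: bystander: bulb of garlic, 60 mm; origin at the centre of its foot. Not to be disturbed.
- espresso_cup: bystander: white espresso cup, 62 mm wide, 51 mm tall, with a handle; origin at the centre of its foot. Not to be disturbed.
- kitchen_timer: bystander: round kitchen timer, 64 mm wide, 54 mm tall; origin at the centre of its foot. Not to be disturbed.
There are look-alikes about, which are no part of the job. Leave any blue look-alike of the part that bears tin_clipped_mid alone. What is shaped like the part that bears tin_waiting_mid but purple or red is not meant.

How it is judged:
By the outcome, as a careful person would: the job done as asked, in the order asked, and still so for the second after the job is handed in, with the robot touching nothing.
It also fails if it takes over 72 s, if anything falls off the work surface, if the arm or the gripper's body presses on something with over 40 N, if the wrist force passes 120 N, or if a joint passes its speed limit or range.

## Working session

There is one attempt and no reset: what is moved stays moved. The work goes in short steps, Python scripts to look and compute and a shell command to move; the robot and the scene stay as the last step left them, time stands still between calls to the robot, and variables do not carry over. Pictures are saved under pics/ and viewed, at most 10 in all, crops included, and the job is handed in when it is done.

```bash
mkdir -p pics; cat > h.py <<'E'
from plant import ctrl
import numpy as np, cv2
def grab(n):
    im,d=ctrl.read_camera(n); np.savez(f'/tmp/{n}.npz',im=im,d=d); return im,d
def load(n):
    f=np.load(f'/tmp/{n}.npz'); return f['im'],f['d']
def toworld(n,u,v,d):
    c=ctrl.camera_info(n); p=cv2.undistortPoints(np.array([[[u,v]]],float),np.array(c['K']),np.array(c['D']))[0,0]
    T=np.linalg.inv(np.array(c['camera_from_world'])); r=T[:3,:3]@np.array([p[0],p[1],1]); return T[:3,3],r,T[:3,3]+r*d
def plane(n,u,v,z):
    o,r,_=toworld(n,u,v,0); return o+r*(z-o[2])/r[2]
E
python3 - <<'E'
from h import *
for n in ('scene','top'):
    im,d=grab(n); cv2.imwrite(f'pics/{n}.png',cv2.cvtColor(im,cv2.COLOR_RGB2BGR))
    c=ctrl.camera_info(n); print(n,np.linalg.inv(np.array(c['camera_from_world'])).round(3).tolist())
s=ctrl.get_state(); print(s, ctrl.tcp_to_grasp)
E
```

```text
scene [[-0.843, -0.398, 0.363, 0.069], [-0.538, 0.596, -0.596, 0.779], [0.021, -0.698, -0.716, 0.987], [0.0, 0.0, 0.0, 1.0]]
top [[0.02, -0.994, 0.111, 0.444], [-1.0, -0.022, -0.017, 0.021], [0.019, -0.11, -0.994, 1.039], [0.0, 0.0, 0.0, 1.0]]
{'time': 0.1, 'qpos': array([-1.49802839e+00,  2.87112598e-01,  1.57802638e+00,  1.08515067e-07,
        1.27861655e+00, -1.50004609e-01]), 'dq': array([ 5.31140438e-04, -1.58030929e-03, -3.36218140e-03, -1.62472726e-05,
       -3.33493225e-04,  1.11543739e-03]), 'joint_efforts': array([ 6.72973947e-04, -4.07298660e+01, -2.93699187e+01, -1.34325755e-04,
        3.37742633e-03, -9.40192564e-06]), 'eef_pos': array([ 0.14911284, -0.65771316,  0.2300641 ]), 'tcp_rot': array([ 9.93802381e-01,  1.11156006e-01,  4.18048114e-05, -1.08062840e-03]), 'contact_force': array([-0.182004  , -0.04688003,  0.17476445]), 'wrist_torque': array([-0.00439416,  0.0516707 ,  0.00327696]), 'finger_force': 0.0, 'opening': 0.99778205060527} 0.0187
```

View pics/scene.png

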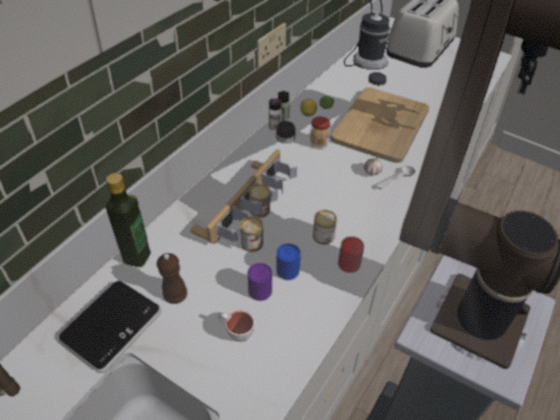

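View pics/top.png

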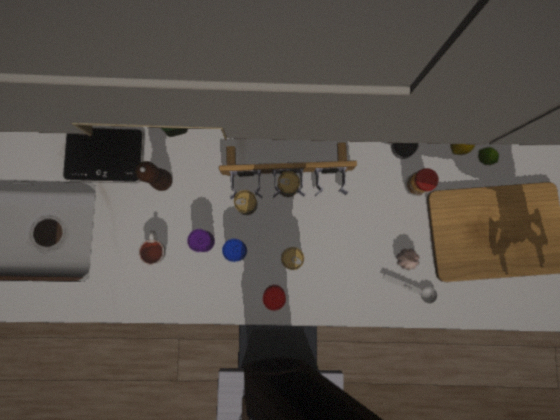

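The scene view shows the clipped tin at (260,200), the waiting one at (250,235), the loose one at (325,226), and purple, blue and red look-alikes at (260,282), (289,262) and (351,254). In the top view these are at (289,183), (245,202), (292,258), (200,240), (234,250) and (274,297); the empty clip is near (330,180). The gold-topped tins fit the description. Next I'll confirm them in a crop and measure.

```bash
python3 - <<'E'
from h import *
a,_=load('top'); b,_=load('scene')
A=cv2.resize(a[140:320,180:370],None,fx=2.1,fy=2.1*1.0,interpolation=cv2.INTER_CUBIC); B=cv2.resize(b[140:310,180:380],(400,378),interpolation=cv2.INTER_CUBIC)
o=np.clip(np.hstack([A,B]).astype(float)*1.5,0,255).astype(np.uint8)
cv2.imwrite('pics/crop.png',cv2.cvtColor(o,cv2.COLOR_RGB2BGR)); print(o.shape)
for n in ('top','scene'):
    im,d=load(n); c=ctrl.camera_info(n); K=np.array(c['K']);D=np.array(c['D']);T=np.linalg.inv(np.array(c['camera_from_world']))
    v,u=np.mgrid[:420,:560]; p=cv2.undistortPoints(np.stack([u,v],-1).reshape(-1,1,2).astype(float),K,D).reshape(420,560,2)
    P=np.dstack([p,np.ones((420,560))])*d[...,None]; W=P@T[:3,:3].T+T[:3,3]; W[d==0]=np.nan
    np.save(f'/tmp/W{n}.npy',W)
    seeds={'top':dict(wait=(245,200),clip=(289,182),loose=(292,257),blue=(234,250),red=(274,297),purple=(200,240),jar=(425,180)),
     'scene':dict(wait=(251,226),clip=(260,192),loose=(325,218),blue=(289,252),purple=(260,273),red=(351,247))}[n]
    for k,(x,y) in seeds.items():
        w=W[y-20:y+21,x-20:x+21].reshape(-1,3); s=W[y,x]
        m=(abs(w[:,2]-.072)<.008)&(np.hypot(*(w[:,:2]-s[:2]).T)<.045); q=w[m]
        (cx,cy),r=cv2.minEnclosingCircle(q[:,:2].astype(np.float32)) if len(q)>2 else ((0,0),0)
        print(n,k,len(q),q.mean(0).round(4),'circ',round(cx,4),round(cy,4),round(r,4),'z seed',s.round(3))
    # rail top
    m=(abs(W[...,2]-.074)<.008)&(im[...,0]>im[...,2]*1.5)&(W[...,0]>.45)&(W[...,1]>-.3)&(W[...,1]<.3)
    if n=='top': m&=(v<180)&(v>155)
    else: m&=(v<245)&(u<290)&(u>190)&(u+v*0.8>0)
    q=W[m]; print('rail',len(q),q[:,:2].mean(0),cv2.fitLine(q[:,:2].astype(np.float32),cv2.DIST_HUBER,0,.01,.01).ravel(),q.min(0),q.max(0))
E
```

```text
(378, 799, 3)
top wait 398 [0.5781 0.1005 0.0694] circ 0.5781 0.1002 0.0285 z seed [0.579 0.099 0.072]
top clip 469 [ 0.6348 -0.0084  0.0697] circ 0.6379 -0.0087 0.0371 z seed [ 0.628 -0.01   0.07 ]
top loose 418 [ 0.4385 -0.0212  0.0694] circ 0.4389 -0.0213 0.0284 z seed [ 0.44  -0.021  0.066]
top blue 418 [0.456  0.1245 0.0692] circ 0.4559 0.124 0.0284 z seed [0.455 0.123 0.069]
top red 425 [0.3409 0.0217 0.0692] circ 0.3413 0.0219 0.0284 z seed [0.343 0.021 0.071]
top purple 418 [0.4781 0.2102 0.0693] circ 0.4785 0.2102 0.0285 z seed [0.478 0.206 0.072]
top jar 46 [ 0.631  -0.3362  0.0715] circ 0.641 -0.353 0.0291 z seed [ 0.638 -0.348  0.084]
rail 834 [ 0.6663704  -0.00606104] [ 0.07063565 -0.9975022   0.6666481   0.01496468] [ 0.63601598 -0.17862449  0.06601373] [0.6854271  0.16675245 0.07867627]
scene wait 362 [0.5736 0.1006 0.0702] circ 0.5749 0.0997 0.0306 z seed [0.574 0.102 0.068]
scene clip 372 [ 0.6304 -0.0072  0.0703] circ 0.6306 -0.0023 0.0413 z seed [ 0.623 -0.008  0.07 ]
scene loose 354 [ 0.4357 -0.0199  0.07  ] circ 0.4346 -0.02 0.0319 z seed [ 0.435 -0.021  0.07 ]
scene blue 398 [0.4521 0.1249 0.0703] circ 0.4512 0.1242 0.0299 z seed [0.45  0.125 0.074]
scene purple 450 [0.4738 0.2107 0.0698] circ 0.4759 0.2115 0.0307 z seed [0.473 0.212 0.072]
scene red 395 [0.3376 0.0231 0.07  ] circ 0.3404 0.0235 0.0318 z seed [0.338 0.026 0.067]
rail 435 [0.6440638  0.03552381] [ 0.05220098 -0.9986366   0.65980846  0.02693551] [ 0.54659162 -0.17447915  0.06630968] [0.68055128 0.16863964 0.08081266]
```

View pics/crop.png

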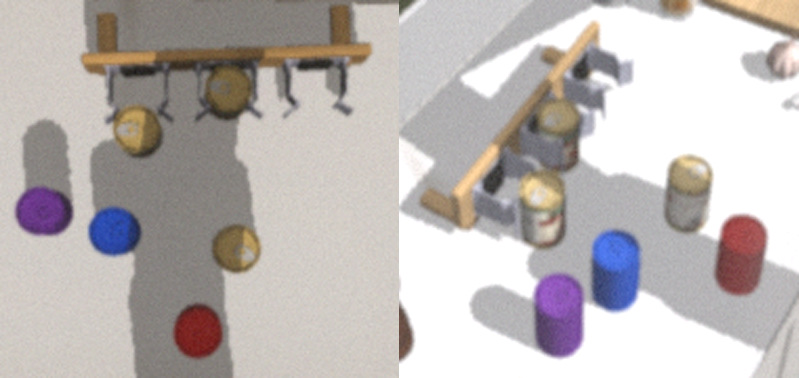

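Top-view crop: the gold tins are the waiting one in the left clip mouth (245,202 in the full image), the clipped one in the middle (289,183), and the loose one (292,258); the right clip is empty. Purple, blue and red are excluded. The waiting tin is about 44 mm in front of its clip's origin, which fits. Now I'll check the overhead clearance and the bystanders.

```bash
python3 - <<'E'
from h import *
W=np.load('/tmp/Wtop.npy')
for x,y in [(280,100),(280,130),(300,50),(430,60),(160,178),(150,170)]: print((x,y),W[y,x].round(3))
m=(W[...,2]>.3)&(W[...,0]>.45); print('cab min x,z',W[m].min(0))
for n in('top','scene'):
    W=np.load(f'/tmp/W{n}.npy'); 
    # clipped tin: only front region of top
    q=W[(abs(W[...,2]-.071)<.006)&(abs(W[...,1]+.008)<.03)&(W[...,0]<.63)&(W[...,0]>.58)]; A=np.c_[2*q[:,:2],np.ones(len(q))]
    e=np.array([q[(abs(q[:,1]-b)<.0015),0].min() for b in np.arange(-.022,.007,.002)]); b=np.arange(-.022,.007,.002)
    s=np.linalg.lstsq(np.c_[2*e,2*b,np.ones(len(e))],e**2+b**2,rcond=None)[0]; print(n,'clip fit',s[:2],'front edge',e.min(), 'R',np.sqrt(s[2]+s[0]**2+s[1]**2))
    # empty-clip arms
    q=W[(W[...,2]>.045)&(W[...,2]<.066)&(W[...,1]<-.06)&(W[...,1]>-.175)&(W[...,0]>.58)&(W[...,0]<.65)]
    print('arms',len(q),q.min(0),q.max(0),q[q[:,1]>-.118].mean(0) if len(q) else 0,q[q[:,1]<-.118].mean(0))
E
```

```text
(280, 100) [0.55  0.02  0.782]
(280, 130) [0.55  0.019 0.717]
(300, 50) [0.554 0.01  0.839]
(430, 60) [ 0.555 -0.063  0.83 ]
(160, 178) [0.63  0.312 0.072]
(150, 170) [0.636 0.316 0.138]
cab min x,z [ 0.54779047 -0.2332803   0.68966555]
top clip fit [ 0.6239012  -0.00730766] front edge 0.6018708390138561 R 0.022485058349618177
arms 81 [ 0.60150639 -0.15873264  0.04517401] [ 0.64980323 -0.0793696   0.06339532] [ 0.623455   -0.08583358  0.05713567] [ 0.62412066 -0.15055138  0.05660549]
scene clip fit [ 0.60293169 -0.00779596] front edge 0.5953476742514866 R 0.009844360660191773
arms 166 [ 0.5980303  -0.16165107  0.04505126] [ 0.64982754 -0.07861658  0.0649674 ] [ 0.62533968 -0.08520156  0.05497409] [ 0.62482814 -0.15146912  0.05399132]
```

```bash
cat >> h.py <<'E'
from scipy.spatial.transform import Rotation as Ro
def plan(*targets,yaw=None):
    s=ctrl.get_state(); R=Ro.from_quat(s['tcp_rot']).as_matrix()
    print('t',round(s['time'],2),'tcp',s['eef_pos'].round(4),'F',s['contact_force'].round(1),'open',round(s['opening'],3))
    for t in targets: print(t,'slide',(R.T@(np.array(t)-s['eef_pos'])*100).round(2))
    a=np.arctan2(R[1,0],R[0,0]); print('yaw',a.round(4),'turn',None if yaw is None else round(a-yaw,3),'tilt',R[:,2].round(4))
E
python3 -c "
from h import *
plan((.45,-.35,.23),(.515,.096,.20),yaw=.0707)"
```

```text
t 0.1 tcp [ 0.1491 -0.6577  0.2301] F [-0.2 -0.   0.2] open 0.998
(0.45, -0.35, 0.23) slide [ 36.14 -23.36   0.07]
(0.515, 0.096, 0.2) slide [ 52.34 -65.42   3.16]
yaw 0.2228 turn 0.152 tilt [-2.0e-04  2.2e-03 -1.0e+00]
```

```bash
python3 -m inch '[{"slide":[36.1,-23.4,0],"turn":0,"grip":1},{"slide":[36.1,-23.4,0],"turn":0,"grip":1},{"slide":[36.1,-23.4,0],"turn":0,"grip":1},{"slide":[36.1,-23.4,0],"turn":0,"grip":1},{"slide":[36.1,-23.4,0],"turn":0,"grip":1},{"slide":[36.1,-23.4,0],"turn":0,"grip":1},{"slide":[36.1,-23.4,0],"turn":0,"grip":1},{"slide":[36.1,-23.4,0],"turn":0,"grip":1},{"slide":[36.1,-23.4,0],"turn":0.15,"grip":1},{"slide":[52.3,-65.4,3.2],"turn":0.15,"grip":1},{"slide":[52.3,-65.4,3.2],"turn":0.15,"grip":1},{"slide":[52.3,-65.4,3.2],"turn":0.15,"grip":1},{"slide":[52.3,-65.4,3.2],"turn":0.15,"grip":1},{"slide":[52.3,-65.4,3.2],"turn":0.15,"grip":1},{"slide":[52.3,-65.4,3.2],"turn":0.15,"grip":1},{"slide":[52.3,-65.4,3.2],"turn":0.15,"grip":1},{"slide":[52.3,-65.4,3.2],"turn":0.15,"grip":1},{"slide":[52.3,-65.4,3.2],"turn":0.15,"grip":1},{"slide":[52.3,-65.4,3.2],"turn":0.15,"grip":1},{"slide":[52.3,-65.4,3.2],"turn":0.15,"grip":1}]' 40
python3 - <<'E'
from h import *
plan((.515,.096,.015),yaw=.0707)
im,d=grab('wrist'); c=ctrl.camera_info('wrist'); s=ctrl.get_state()
K=np.array(c['K']);D=np.array(c['D']); T=np.eye(4);T[:3,:3]=Ro.from_quat(s['tcp_rot']).as_matrix();T[:3,3]=s['eef_pos'];T=T@np.array(c['T_tool_cam'])
v,u=np.mgrid[:420,:560]; p=cv2.undistortPoints(np.stack([u,v],-1).reshape(-1,1,2).astype(float),K,D).reshape(420,560,2)
W=(np.dstack([p,np.ones((420,560))])*d[...,None])@T[:3,:3].T+T[:3,3]; W[d==0]=np.nan; np.save('/tmp/Wwrist.npy',W)
cv2.imwrite('pics/w1.png',cv2.cvtColor(im,cv2.COLOR_RGB2BGR))
def top(lo,hi,z0,z1):
    m=(W[...,0]>lo[0])&(W[...,0]<hi[0])&(W[...,1]>lo[1])&(W[...,1]<hi[1])&(W[...,2]>z0)&(W[...,2]<z1); return W[m]
q=top((.53,.06),(.608,.14),.063,.08); print('wait',len(q),q.mean(0) if len(q) else 0,cv2.minEnclosingCircle(q[:,:2].astype(np.float32)) if len(q) else 0)
E
```

```text
time: 2.1
eef_pos: [0.5142, 0.0963, 0.1987]
tcp_rot: [0.999, 0.038, -0.001, 0.0]
contact_force: [0.0, -0.5, -0.2]
opening: 0.117
finger_force: 0.0
t 2.1 tcp [0.5142 0.0963 0.1987] F [ 0.  -0.5 -0.2] open 0.117
(0.515, 0.096, 0.015) slide [ 0.1   0.03 18.36]
yaw 0.076 turn 0.005 tilt [-1.4e-03 -4.0e-04 -1.0e+00]
wait 4587 [0.5782243  0.09895439 0.0687095 ] ((0.5776786208152771, 0.09907282143831253), 0.0286096278578043)
```

View pics/w1.png

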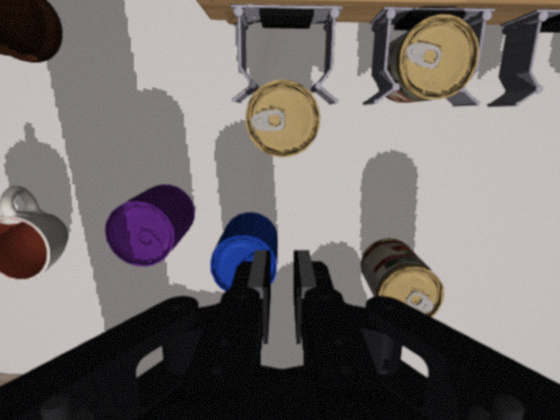

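The wrist view shows the waiting tin at (283,117), centred between clip arms at x≈240 and 333, and the clipped tin at (438,55). I'll check the clip axis, then descend.

```bash
python3 - <<'E'
from h import *
W=np.load('/tmp/Wwrist.npy')
X,Y,Z=W[...,0],W[...,1],W[...,2]
def f(m): q=W[m]; return len(q),q.mean(0).round(4) if len(q) else 0
v,u=np.mgrid[:420,:560]
# straight arms (rows 15-65) near top edge
for a,b in [(232,250),(322,342)]: print('arm',f((u>=a)&(u<=b)&(v>14)&(v<65)&(Z>.054)&(Z<.066)))
for a,b in [(228,252),(325,345)]:
    m=(u>=a)&(u<=b)&(v>66)&(v<106)&(Z>.05)&(Z<.066); q=W[m]; print('lip',len(q),q.min(0).round(4),q.max(0).round(4))
m=(u>390)&(v<105)&(u<485)&(Z>.066)&(Z<.078)&(X<.66); q=W[m]; m2=q[:,0]<.655
print('clipped',q.mean(0).round(4),cv2.minEnclosingCircle(q[(q[:,0]<.63)][:,:2].astype(np.float32)),q[:,0].min(),q[:,1].min(),q[:,1].max())
E
```

```text
arm (204, array([0.6325, 0.1348, 0.0588]))
arm (215, array([0.6382, 0.0665, 0.0588]))
lip 188 [0.5881 0.1237 0.0501] [0.6141 0.1388 0.0615]
lip 115 [0.5927 0.0576 0.0501] [0.6183 0.0689 0.0614]
clipped [ 0.6291 -0.0104  0.0689] ((0.6276969313621521, -0.009628684259951115), 0.02844196744263172) 0.6001818228854858 -0.03796709375076024 0.018694819537514132
```

```bash
python3 -m inch '[{"slide":[0,0,5],"turn":0.005,"grip":1},{"slide":[0,0,10],"turn":0.005,"grip":1},{"slide":[0,0,14],"turn":0.005,"grip":1},{"slide":[0,0,17],"turn":0.005,"grip":1},{"slide":[0,0,18.3],"turn":0.005,"grip":1},{"slide":[0,0,18.3],"turn":0.005,"grip":1}]'; python3 -c "
from h import *
plan((.535,.0965,.015),yaw=.0707)"
```

```text
time: 2.75
eef_pos: [0.5134, 0.0938, 0.0146]
tcp_rot: [0.999, 0.033, -0.002, -0.0]
contact_force: [0.8, 0.8, 0.2]
opening: 0.12
finger_force: 0.0
t 2.75 tcp [0.5134 0.0938 0.0146] F [0.8 0.8 0.2] open 0.12
(0.535, 0.0965, 0.015) slide [ 2.17 -0.13 -0.04]
yaw 0.0655 turn -0.005 tilt [-0.0042 -0.     -1.    ]
```

```bash
python3 -m inch '[{"slide":[0.8,0.03,0],"turn":-0.005,"grip":1},{"slide":[1.6,0.05,0],"turn":-0.005,"grip":1},{"slide":[2.1,0.06,0],"turn":-0.005,"grip":1},{"slide":[2.4,0.06,0],"turn":-0.005,"grip":1},{"slide":[2.7,0.06,0],"turn":-0.005,"grip":1},{"slide":[2.9,0.06,0],"turn":-0.005,"grip":1}]'
```

```text
time: 3.35
eef_pos: [0.5435, 0.0966, 0.0164]
tcp_rot: [0.999, 0.037, -0.001, 0.0]
contact_force: [-3.1, -0.7, 1.6]
opening: 0.119
finger_force: 0.1
```

```bash
python3 -m inch '[{"slide":[0.3,0.03,0],"turn":0,"grip":1},{"slide":[0.6,0.06,0],"turn":0,"grip":1},{"slide":[0.9,0.1,0],"turn":0,"grip":1},{"slide":[1.2,0.13,0],"turn":0,"grip":1}]'
```

```text
time: 3.75
eef_pos: [0.5491, 0.0964, 0.0138]
tcp_rot: [0.999, 0.037, -0.009, -0.0]
contact_force: [-14.4, -0.6, 5.7]
opening: 0.116
finger_force: 0.1
```

```bash
python3 -m inch '[{"slide":[0.2,0,0],"turn":0,"grip":1},{"slide":[0.4,0,0],"turn":0,"grip":1},{"slide":[0.5,0,0],"turn":0,"grip":1}]'; python3 -m inch '[{"slide":[0.2,0,0],"turn":0,"grip":1},{"slide":[0.3,0,0],"turn":0,"grip":1},{"slide":[0.3,0,0],"turn":0,"grip":1}]'
```

```text
time: 4.05
eef_pos: [0.5559, 0.0966, 0.0139]
tcp_rot: [0.999, 0.037, -0.006, -0.0]
contact_force: [-9.0, -0.5, 1.0]
opening: 0.12
finger_force: 1.1
time: 4.35
eef_pos: [0.5604, 0.0968, 0.0142]
tcp_rot: [0.999, 0.037, -0.004, -0.0]
contact_force: [-4.9, 0.9, -1.2]
opening: 0.118
finger_force: 1.6
```

```bash
python3 -m inch '[{"slide":[0.2,0,0],"turn":0,"grip":1},{"slide":[0.4,0,0],"turn":0,"grip":1},{"slide":[0.4,0,0],"turn":0,"grip":1}]'; python3 -c "
from h import *
im,d=grab('scene'); cv2.imwrite('pics/s2.png',cv2.cvtColor(im[150:270,190:310].repeat(4,0).repeat(4,1),cv2.COLOR_RGB2BGR))"
```

```text
time: 4.65
eef_pos: [0.5665, 0.097, 0.0152]
tcp_rot: [0.999, 0.036, -0.002, -0.0]
contact_force: [-3.6, 0.1, -1.9]
opening: 0.118
finger_force: 1.5
```

View pics/s2.png

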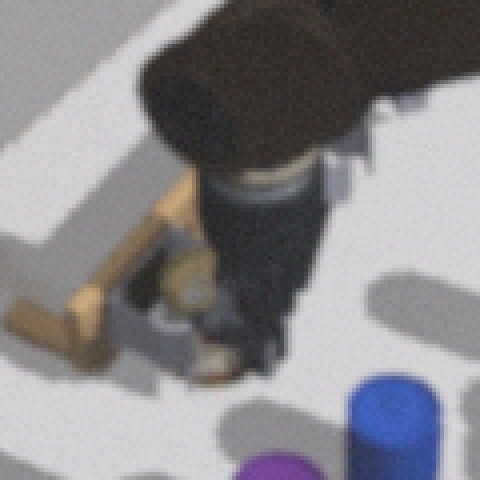

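The tin at crop (190,280) is in the arms but the gripper is still touching it, so I'll keep going gently toward the backstop.

```bash
python3 -m inch '[{"slide":[0.2,0,0],"turn":0,"grip":1},{"slide":[0.4,0,0],"turn":0,"grip":1},{"slide":[0.5,0,0],"turn":0,"grip":1}]';  python3 -m inch '[{"slide":[0.2,0,0],"turn":0,"grip":1},{"slide":[0.4,0,0],"turn":0,"grip":1},{"slide":[0.4,0,0],"turn":0,"grip":1}]'
```

```text
time: 5.0
eef_pos: [0.5747, 0.0972, 0.0174]
tcp_rot: [0.999, 0.036, 0.002, 0.0]
contact_force: [0.4, 0.8, -0.5]
opening: 0.117
finger_force: 0.0
time: 5.3
eef_pos: [0.5779, 0.0975, 0.017]
tcp_rot: [0.999, 0.036, 0.001, 0.0]
contact_force: [-0.4, 0.9, -0.0]
opening: 0.114
finger_force: 0.0
```

Force dropped to zero: it snapped. I'll back off, lift and verify.

```bash
python3 -m inch '[{"slide":[-2,0,0],"turn":0,"grip":1},{"slide":[-4.5,0,0],"turn":0,"grip":1},{"slide":[-6,0,0],"turn":0,"grip":1},{"slide":[-6,0,-4],"turn":0,"grip":1},{"slide":[-6,0,-9],"turn":0,"grip":1},{"slide":[-6,0,-14],"turn":0,"grip":1},{"slide":[-6,0,-18],"turn":0,"grip":1},{"slide":[-6,0,-18],"turn":0,"grip":1},{"slide":[-6,0,-18],"turn":0,"grip":1}]'
cat >> h.py <<'E'
def wrist():
    s=ctrl.get_state(); im,d=grab('wrist'); c=ctrl.camera_info('wrist')
    K=np.array(c['K']);D=np.array(c['D']); T=np.eye(4);T[:3,:3]=Ro.from_quat(s['tcp_rot']).as_matrix();T[:3,3]=s['eef_pos'];T=T@np.array(c['T_tool_cam'])
    v,u=np.mgrid[:420,:560]; p=cv2.undistortPoints(np.stack([u,v],-1).reshape(-1,1,2).astype(float),K,D).reshape(420,560,2)
    W=(np.dstack([p,np.ones((420,560))])*d[...,None])@T[:3,:3].T+T[:3,3]; W[d==0]=np.nan; return im,W
def tin(W,x0,x1,y0,y1):
    q=W[(W[...,0]>x0)&(W[...,0]<x1)&(W[...,1]>y0)&(W[...,1]<y1)&(W[...,2]>.063)&(W[...,2]<.08)]
    if len(q)<20: return None
    (x,y),r=cv2.minEnclosingCircle(q[:,:2].astype(np.float32)); return round(x,4),round(y,4),round(r,4),'x',q[:,0].min().round(4),'z',q[:,2].mean().round(4)
E
python3 - <<'E'
from h import *
im,W=wrist(); cv2.imwrite('pics/w2.png',cv2.cvtColor(im,cv2.COLOR_RGB2BGR))
print('wait',tin(W,.56,.648,.06,.13)); print('clip',tin(W,.56,.648,-.05,.03)); print('loose',tin(W,.38,.5,-.07,.03))
plan((.4385,-.021,.2))
E
```

```text
time: 6.2
eef_pos: [0.5177, 0.0932, 0.198]
tcp_rot: [0.999, 0.036, 0.002, 0.0]
contact_force: [-0.0, -0.1, 0.0]
opening: 0.119
finger_force: 0.0
wait (0.6218, 0.1013, 0.0286, 'x', np.float64(0.5936), 'z', np.float64(0.0685))
clip (0.6281, -0.0084, 0.0288, 'x', np.float64(0.6001), 'z', np.float64(0.0684))
loose (0.4385, -0.0215, 0.0289, 'x', np.float64(0.4239), 'z', np.float64(0.0682))
t 6.25 tcp [0.5166 0.0932 0.196 ] F [-0.5 -0.6 -0.7] open 0.116
(0.4385, -0.021, 0.2) slide [-8.62 10.82 -0.4 ]
yaw 0.0727 turn None tilt [-2.e-04 -0.e+00 -1.e+00]
```

View pics/w2.png

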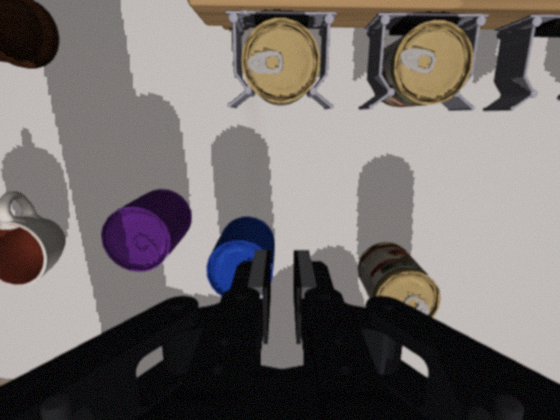

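The waiting tin at pixel (281,60) now sits like the clipped one at (432,62), so it is seated. Next, the loose tin.

```bash
python3 -m inch '[{"slide":[-3,4,0],"turn":0,"grip":8.5},{"slide":[-6,7.8,0],"turn":0,"grip":8.5},{"slide":[-8.6,10.8,0],"turn":0,"grip":8.5},{"slide":[-8.6,10.8,0],"turn":0,"grip":8.5},{"slide":[-8.6,10.8,0],"turn":0,"grip":8.5},{"slide":[-8.6,10.8,4],"turn":0,"grip":8.5},{"slide":[-8.6,10.8,8],"turn":0,"grip":8.5},{"slide":[-8.6,10.8,8],"turn":0,"grip":8.5},{"slide":[-8.6,10.8,8],"turn":0,"grip":8.5}]'; python3 -c "
from h import *
plan((.4388,-.0213,.015),yaw=.0707)"
```

```text
time: 7.15
eef_pos: [0.4387, -0.0198, 0.1157]
tcp_rot: [0.999, 0.037, -0.001, -0.001]
contact_force: [0.4, -0.9, 0.5]
opening: 0.995
finger_force: 0.0
t 7.15 tcp [ 0.4387 -0.0198  0.1157] F [ 0.4 -0.9  0.5] open 0.995
(0.4388, -0.0213, 0.015) slide [ 0.02  0.16 10.07]
yaw 0.0742 turn 0.004 tilt [-0.0028  0.001  -1.    ]
```

```bash
python3 -m inch '[{"slide":[0,0.16,3],"turn":0,"grip":8.5},{"slide":[0,0.16,6],"turn":0,"grip":8.5},{"slide":[0,0.16,9],"turn":0,"grip":8.5},{"slide":[0,0.16,10],"turn":0,"grip":8.5},{"slide":[0,0.16,10],"turn":0,"grip":8.5},{"slide":[0,0.16,10],"turn":0,"grip":6.5},{"slide":[0,0.16,10],"turn":0,"grip":6},{"slide":[0,0.16,10],"turn":0,"grip":5},{"slide":[0,0.16,10],"turn":0,"grip":5},{"slide":[0,0.16,10],"turn":0,"grip":5},{"slide":[0,0.16,10],"turn":0,"grip":5}]' 25; python3 -c "
from h import *
plan((.5856,-.1215,.025),yaw=.0707)"
```

```text
time: 8.25
eef_pos: [0.4409, -0.0226, 0.0184]
tcp_rot: [0.999, 0.036, 0.002, 0.0]
contact_force: [-0.4, 2.4, 6.4]
opening: 0.664
finger_force: 25.4
t 8.25 tcp [ 0.4409 -0.0226  0.0184] F [-0.4  2.4  6.4] open 0.664
(0.5856, -0.1215, 0.025) slide [13.72 10.91 -0.6 ]
yaw 0.0726 turn 0.002 tilt [ 3.7e-03 -5.0e-04 -1.0e+00]
```

```bash
python3 -m inch '[{"slide":[0,0,-0.5],"turn":0,"grip":5},{"slide":[0,0,-1.2],"turn":0,"grip":5},{"slide":[1,2,-1.5],"turn":0,"grip":5},{"slide":[3,4.5,-1.5],"turn":0,"grip":5},{"slide":[5,7,-1.5],"turn":0,"grip":5},{"slide":[7,9,-1.5],"turn":0,"grip":5},{"slide":[9,10.5,-1.5],"turn":0,"grip":5},{"slide":[11,10.9,-1.5],"turn":0,"grip":5},{"slide":[12,10.9,-1.5],"turn":0,"grip":5},{"slide":[12.5,10.9,-1.5],"turn":0,"grip":5},{"slide":[12.5,10.9,-1.5],"turn":0,"grip":5}]'; python3 - <<'E'
from h import *
plan((.5887,-.1215,.0175),yaw=.0707)
im,W=wrist(); cv2.imwrite('pics/w3.png',cv2.cvtColor(im,cv2.COLOR_RGB2BGR))
E
```

```text
time: 9.35
eef_pos: [0.5714, -0.1214, 0.0312]
tcp_rot: [0.999, 0.037, -0.0, -0.0]
contact_force: [-0.3, -0.7, -1.2]
opening: 0.665
finger_force: 26.4
t 9.35 tcp [ 0.5714 -0.1214  0.0312] F [-0.3 -0.7 -1.2] open 0.665
(0.5887, -0.1215, 0.0175) slide [1.73 0.14 1.36]
yaw 0.0736 turn 0.003 tilt [-9.e-04  3.e-04 -1.e+00]
```

View pics/w3.png

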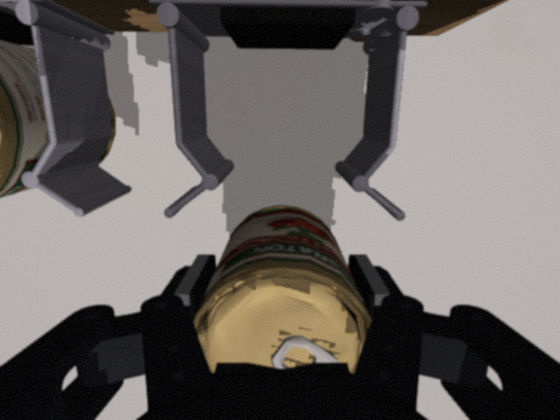

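The tin at (282,300) is held upright and centred on the clip (noses at 212 and 357, midpoint 285). I'll advance, set it down and release.

```bash
python3 -m inch '[{"slide":[0.5,0.05,0],"turn":0,"grip":5},{"slide":[1.1,0.1,0],"turn":0,"grip":5},{"slide":[1.4,0.1,0.3],"turn":0,"grip":5},{"slide":[1.5,0.1,0.8],"turn":0,"grip":5},{"slide":[1.5,0.1,1.2],"turn":0,"grip":5},{"slide":[1.5,0.1,1.3],"turn":0,"grip":5},{"slide":[1.5,0.1,1.3],"turn":0,"grip":5}]'
```

```text
time: 10.1
eef_pos: [0.5865, -0.1217, 0.0185]
tcp_rot: [0.999, 0.036, -0.0, -0.0]
contact_force: [-1.2, 1.5, 3.1]
opening: 0.666
finger_force: 26.7
```

```bash
python3 -m inch '[{"slide":[0,0,0],"turn":0,"grip":6.2},{"slide":[0,0,0],"turn":0,"grip":7.5},{"slide":[0,0,0],"turn":0,"grip":8.4},{"slide":[-0.5,0,0],"turn":0,"grip":8.4},{"slide":[-2,0,0],"turn":0,"grip":8.4},{"slide":[-4,0,0],"turn":0,"grip":8.4},{"slide":[-6,0,0],"turn":0,"grip":8.4},{"slide":[-6.5,0,0],"turn":0,"grip":8.4},{"slide":[-6.5,0,0],"turn":0,"grip":1},{"slide":[-6.5,0,0],"turn":0,"grip":1},{"slide":[-6.5,0,0],"turn":0,"grip":1},{"slide":[-6.5,0,0],"turn":0,"grip":1},{"slide":[-6.5,0,0],"turn":0,"grip":1},{"slide":[-6.5,0,0],"turn":0,"grip":1}]' 40; python3 - <<'E'
from h import *
plan((.545,-.1245,.0155),yaw=.0707)
im,W=wrist(); cv2.imwrite('pics/w4.png',cv2.cvtColor(im,cv2.COLOR_RGB2BGR)); print(tin(W,.54,.625,-.16,-.08))
E
```

```text
time: 11.5
eef_pos: [0.5221, -0.1266, 0.0183]
tcp_rot: [0.999, 0.036, 0.0, 0.0]
contact_force: [0.2, -0.5, -1.2]
opening: 0.119
finger_force: 0.0
t 11.5 tcp [ 0.5221 -0.1266  0.0183] F [ 0.2 -0.5 -1.2] open 0.119
(0.545, -0.1245, 0.0155) slide [ 2.3  -0.04  0.28]
yaw 0.073 turn 0.002 tilt [ 0. -0. -1.]
(0.5833, -0.1225, 0.0288, 'x', np.float64(0.5548), 'z', np.float64(0.0685))
```

View pics/w4.png

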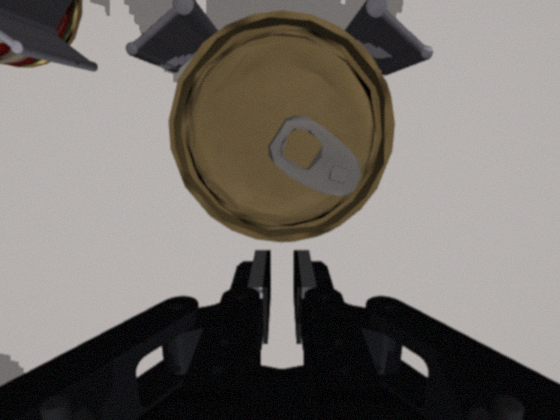

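Standing upright and centred: tin at (282,125), fingers at 282, lips at 130 and 430. Now push it in.

```bash
python3 -m inch '[{"slide":[1,0,0.3],"turn":0,"grip":1},{"slide":[1.8,0,0.3],"turn":0,"grip":1},{"slide":[2.2,0,0.3],"turn":0,"grip":1},{"slide":[2.5,0,0.3],"turn":0,"grip":1},{"slide":[2.9,0,0.3],"turn":0,"grip":1},{"slide":[3.3,0,0.3],"turn":0,"grip":1},{"slide":[3.6,0,0.3],"turn":0,"grip":1}]';python3 -m inch '[{"slide":[0.3,0,0],"turn":0,"grip":1},{"slide":[0.6,0,0],"turn":0,"grip":1},{"slide":[0.9,0,0],"turn":0,"grip":1},{"slide":[1.2,0,0],"turn":0,"grip":1}]'
```

```text
time: 12.25
eef_pos: [0.5575, -0.1237, 0.0151]
tcp_rot: [0.999, 0.036, -0.001, -0.0]
contact_force: [-5.2, 1.1, 1.3]
opening: 0.117
finger_force: 0.2
time: 12.65
eef_pos: [0.5648, -0.1224, 0.0135]
tcp_rot: [0.999, 0.037, -0.007, -0.001]
contact_force: [-13.5, -0.4, 3.0]
opening: 0.115
finger_force: 0.5
```

```bash
python3 -m inch '[{"slide":[0.2,0,0],"turn":0,"grip":1},{"slide":[0.4,0,0],"turn":0,"grip":1},{"slide":[0.5,0,0],"turn":0,"grip":1}]'; python3 -m inch '[{"slide":[0.2,0,0],"turn":0,"grip":1},{"slide":[0.3,0,0],"turn":0,"grip":1},{"slide":[0.3,0,0],"turn":0,"grip":1}]'
```

```text
time: 12.95
eef_pos: [0.5713, -0.1221, 0.0136]
tcp_rot: [0.999, 0.037, -0.004, -0.001]
contact_force: [-7.4, 0.1, 0.6]
opening: 0.116
finger_force: 1.2
time: 13.25
eef_pos: [0.5756, -0.122, 0.0139]
tcp_rot: [0.999, 0.037, -0.003, -0.001]
contact_force: [-5.4, 0.2, -0.8]
opening: 0.12
finger_force: 1.7
```

```bash
python3 -m inch '[{"slide":[0.2,0,0],"turn":0,"grip":1},{"slide":[0.4,0,0],"turn":0,"grip":1},{"slide":[0.4,0,0],"turn":0,"grip":1}]'
```

```text
time: 13.55
eef_pos: [0.5827, -0.1223, 0.0156]
tcp_rot: [0.999, 0.036, 0.001, 0.0]
contact_force: [-1.2, 0.6, -1.0]
opening: 0.119
finger_force: 0.7
```

```bash
python3 -m inch '[{"slide":[0.2,0,0],"turn":0,"grip":1},{"slide":[0.4,0,0],"turn":0,"grip":1},{"slide":[0.5,0,0],"turn":0,"grip":1},{"slide":[0.6,0,0],"turn":0,"grip":1}]'
```

```text
time: 13.95
eef_pos: [0.589, -0.1221, 0.0162]
tcp_rot: [0.999, 0.036, 0.001, 0.0]
contact_force: [-0.7, 0.9, -0.2]
opening: 0.119
finger_force: 0.0
```

```bash
python3 -m inch '[{"slide":[-2,0,0],"turn":0,"grip":1},{"slide":[-4.5,0,0],"turn":0,"grip":1},{"slide":[-7,0,0],"turn":0,"grip":1},{"slide":[-7,0,-4],"turn":0,"grip":1},{"slide":[-7,-3,-9],"turn":0,"grip":1},{"slide":[-7,-6,-14],"turn":0,"grip":1},{"slide":[-7,-8,-18],"turn":0,"grip":1},{"slide":[-7,-8,-18],"turn":0,"grip":1},{"slide":[-7,-8,-18],"turn":0,"grip":1}]'
python3 - <<'E'
from h import *
im,W=wrist(); cv2.imwrite('pics/w5.png',cv2.cvtColor(im,cv2.COLOR_RGB2BGR))
print('wait',tin(W,.56,.648,.06,.13)); print('clip',tin(W,.56,.648,-.05,.03)); print('loose',tin(W,.56,.656,-.15,-.08))
E
```

```text
time: 14.85
eef_pos: [0.5139, -0.0469, 0.1986]
tcp_rot: [0.999, 0.037, 0.003, 0.001]
contact_force: [-0.6, -0.2, -0.7]
opening: 0.122
finger_force: 0.0
wait (0.6218, 0.1008, 0.029, 'x', np.float64(0.5935), 'z', np.float64(0.0683))
clip (0.6281, -0.0086, 0.0287, 'x', np.float64(0.5999), 'z', np.float64(0.0684))
loose (0.6346, -0.1183, 0.0289, 'x', np.float64(0.6064), 'z', np.float64(0.0684))
```

View pics/w5.png

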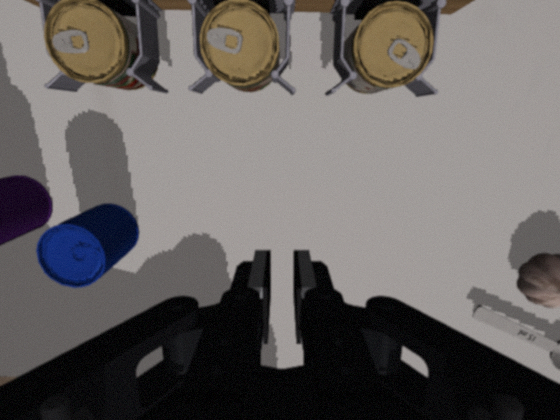

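All three tins, at (88,40), (240,42) and (393,43), sit equally deep and in a straight line (x 0.6218, 0.6281 and 0.6346 at 110 mm spacing). The gripper is clear, so I'm handing in.

```bash
python3 -c "
from plant import ctrl
print(ctrl.sign_off())"
```

```text
the job is handed in; nothing more can be done
None
```

The waiting tin and then the loose tin were pushed home until they snapped; the last wrist view shows all three tins equally deep in the rail, nothing else was touched on purpose, and the job was handed in at about 15 s.

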